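# Set out a circuit board's parts on the kitting rail by height

### The job

Set the four loose parts out on the kitting rail in the order in which they will be fitted to the circuit board, lowest first: one standing upright in the middle of each white plate, the lowest on the plate nearest the circuit board in its aluminium frame and the tallest on the plate farthest from it. Put them down rather than dropping them, and leave the red screwdriver where it lies.

Things in the scene. Friction and masses are not known exactly. Their poses are not given: they have to be found in the camera images.
- terminal_strip: green barrier terminal strip with five pairs of steel screws, 58 mm long x 20 mm wide x 18 mm high, about 30 g; the lowest of the four parts. Origin at the centre of its underside, z up through its top, x along its 58 mm side, y along its 20 mm side. It stands upright on the mat at the start.
- relay: orange power relay, a block with a white label on top and a black foot, 36 x 30 mm, 29 mm high, about 50 g; second lowest. Origin at the centre of its underside, z up through its top, x along its 36 mm side, y along its 30 mm side. It stands upright on the mat at the start.
- film_capacitor: yellow box film capacitor, 54 mm long x 28 mm wide x 42 mm high, about 85 g; second tallest. Origin at the centre of its underside, z up through its top, x along its 54 mm side, y along its 28 mm side. It stands upright on the mat at the start.
- electrolytic: black electrolytic capacitor, an upright can 40 mm in diameter and 58 mm high with a bare aluminium top and a white stripe, about 110 g; the tallest. Origin at the centre of its underside, z up. It stands upright on the mat at the start.
- plate_1: white square station plate with a thin black printed square and centre cross, 64 x 64 mm, 4 mm thick, its top 10 mm above the bench (8 mm above the mat), fixed; first in the row on the kitting rail (an aluminium strip 330 x 74 x 4 mm on a 2 mm blue mat), at the robot's right (lowest y). Origin at the centre of its underside, 4 mm below the plate's top; z up, y along the row (towards plate_4), x across it. Neighbours' centres are 78 mm apart.
- plate_2: white square station plate with a thin black printed square and centre cross, 64 x 64 mm, 4 mm thick, its top 10 mm above the bench (8 mm above the mat), fixed; on the kitting rail, second in the row from the robot's right. Origin at the centre of its underside, 4 mm below the plate's top; z up, y along the row (towards plate_4), x across it. Neighbours' centres are 78 mm apart.
- plate_3: white square station plate with a thin black printed square and centre cross, 64 x 64 mm, 4 mm thick, its top 10 mm above the bench (8 mm above the mat), fixed; on the kitting rail, third in the row from the robot's right. Origin at the centre of its underside, 4 mm below the plate's top; z up, y along the row (towards plate_4), x across it. Neighbours' centres are 78 mm apart.
- plate_4: white square station plate with a thin black printed square and centre cross, 64 x 64 mm, 4 mm thick, its top 10 mm above the bench (8 mm above the mat), fixed; on the kitting rail, last in the row, at the robot's left (highest y). Origin at the centre of its underside, 4 mm below the plate's top; z up, y along the row (towards plate_4), x across it. Neighbours' centres are 78 mm apart.
- board_frame: green circuit board held in an aluminium assembly frame, 200 x 160 mm, 36 mm high, fixed on the bench beyond one end of the kitting rail: sometimes its left end (+y), sometimes its right (-y); a blue parts bin (170 x 110 mm, 61 mm high) stands beyond the other end. Origin at the centre of its underside, z up.
- screwdriver: screwdriver with a red handle, 190 mm long, loose on the mat beyond the rail's far side, a bystander to be left alone. Origin at the middle of its underside, x along it from handle to tip.

How it is judged:
At the end, for the whole second after the job is handed in: Counting from the plate nearest the circuit board: terminal strip, relay, film capacitor, electrolytic capacitor, one on each plate, each centre within 14 mm of its plate's centre, standing on the plate upright (within 0.12 rad) and at rest (((world y of board_frame above 0 m and horizontal distance between terminal_strip and plate_4 below 0.014 m and z of terminal_strip in the frame of plate_4 between 0.001 and 0.008 m and horizontal distance between relay and plate_3 below 0.014 m and z of relay in the frame of plate_3 between 0.001 and 0.008 m and horizontal distance between film_capacitor and plate_2 below 0.014 m and z of film_capacitor in the frame of plate_2 between 0.001 and 0.008 m and horizontal distance between electrolytic and plate_1 below 0.014 m and z of electrolytic in the frame of plate_1 between 0.001 and 0.008 m) or (world y of board_frame below 0 m and horizontal distance between terminal_strip and plate_1 below 0.014 m and z of terminal_strip in the frame of plate_1 between 0.001 and 0.008 m and horizontal distance between relay and plate_2 below 0.014 m and z of relay in the frame of plate_2 between 0.001 and 0.008 m and horizontal distance between film_capacitor and plate_3 below 0.014 m and z of film_capacitor in the frame of plate_3 between 0.001 and 0.008 m and horizontal distance between electrolytic and plate_4 below 0.014 m and z of electrolytic in the frame of plate_4 between 0.001 and 0.008 m)) and angle between each of terminal_strip, relay, film_capacitor, electrolytic's own z axis and vertical below 0.12 rad and linear speed of each of terminal_strip, relay, film_capacitor, electrolytic below 0.02 m/s and angular speed of each of terminal_strip, relay, film_capacitor, electrolytic below 0.2 rad/s); the robot touches nothing.
It fails at once if the screwdriver is disturbed (moved more than 15 mm) (distance of screwdriver from where it was at the start of the episode above 0.015 m).
It fails at once if a part is dropped (falls free at more than 0.7 m/s, a drop of about 25 mm) ((linear speed of terminal_strip above 0.7 m/s and contact force between the fingers and terminal_strip below 0.02 N) or (linear speed of relay above 0.7 m/s and contact force between the fingers and relay below 0.02 N) or (linear speed of film_capacitor above 0.7 m/s and contact force between the fingers and film_capacitor below 0.02 N) or (linear speed of electrolytic above 0.7 m/s and contact force between the fingers and electrolytic below 0.02 N)).
It also fails if it takes over 90 s, if anything falls off the work surface, if the arm or the gripper's body presses on something with over 40 N, if the wrist force passes 120 N, or if a joint passes its speed limit or range.

### The arm

A 6-joint arm with a two-finger parallel gripper is mounted at the origin on the work surface. World frame = base frame: x ahead of the robot, y to its left, z up, the work surface at z = 0. Lengths are in m, angles in rad, forces in N, time in s.
With the tool pointing down it reaches from about 0.375 to 0.9 m from the base axis. Payload 3.1 kg.
Tool frame: the origin (TCP) lies midway between the tips of the shut fingers; the grasp point (between the pads) lies 19 mm behind it; z points along the fingers, y is the line along which they close (so a half turn about z gives the same grasp; the last joint's range is limited). The gripper opens to 87 mm and grips with 3 to 60 N. Pads are 19 mm wide; open, the fingers measure 117 mm over their backs; the gripper's body (75 mm by 190 mm) begins 51 mm behind the grasp point.
Start: joints at [1.087, 0.527, 1.433, -0, 1.181, -0.178], TCP at [0.188, 0.596, 0.223] pointing down, gripper open.
Joint ranges: [-3.08, 3.08], [-0.75, 2.2], [0.22, 2.44], [-1.43, 4.57], [0, 2.65], [-2.85, 2.85]. Speed limits (rad/s): [2.79, 2.79, 3.14, 3.14, 3.14, 3.14].

### API

Orientations are given as a unit quaternion [x, y, z, w].
In Python, from rig import status, imaging, order gives the robot as it stands.
- The arm moves only by the tool arm_command, never from a script. Its argument "deltas" is one flat list of numbers, 5 for each row, row after row: the opening, from -1 (shut) to 1 (fully open), so that 0 is half open, then the shift along the tool's x, y, z in m, then the turn about the tool's z in rad. In form: [gripper, tx, ty, tz, roll, gripper, tx, ty, tz, roll, ...]. A call has 1 to 12 rows; each row shifts and turns the commanded pose from where the row before left it, along the tool's axes as they then stand; what a row does not reach is not made up. A row lasts 1/8 s, in which the tool goes at most 62.5 mm and 10.7 degrees, less where a joint would pass 70% of its speed; a pose out of reach is approached as far as the arm can. A call with a gripper value outside its range is refused whole. The fingers move at their own pace and stop on an object; "newtons" is the grip in N (left out, the last holds). Time passes only in rows, so rows that do not move let the fingers close. It gives the time, the measured TCP pose, the force, the opening and the grip force at its end, in the units of the state.
- status.get_obs(): the state, without advancing time (a new reading comes with each control period).
- imaging.camera(name): name is "scene" or "top"; returns (picture, depth): 420x560x3 uint8, red, green, blue; 420x560 float32, m along the optical axis (not along the pixel's ray), 0 where there is no reading.
- imaging.camera_params(name): a dict with "intrinsics" (3x3 intrinsics, pixels), "camera_from_world" (4x4, takes a point from world to camera coordinates). Camera axes: x right, y up, looking along -z (the intrinsics and any distortion apply to the point x, -y, -z); pixel columns grow to the right and rows downward; lengths in m; the calibration is good to about 2 mm. A picture is of the moment at which its call begins. camera_params takes no time and is no camera call.
- order.hand_in(): hands the job in; it is judged then, once.
The state is a dict: "time": time; "q": joint angles; "joint_velocities": joint speeds; "joint_torque": joint torques, N m; "position": TCP position; "tool_rot": TCP orientation; "ft_force": force on the tool from outside, world axes, zero at the start; "moment": the same for the moment, N m; "grip_width": finger opening in m; "grip_force": force on a finger pad.
Only numpy, scipy, OpenCV 4.12 (cv2) and the standard library are available. Lean on these libraries where they do the work, as an engineer would, in place of code of your own. Each camera call takes 0.05 s, during which the arm holds its last target. There are 200 camera calls.

## Working session

There is one attempt and no reset: what is moved stays moved. The work goes in short steps, Python scripts to look and compute and a tool call to move; the robot and the scene stay as the last step left them, time stands still between calls to the robot, and variables do not carry over. Pictures are saved under pics/ and viewed, at most 14 in all, crops included, and the job is handed in when it is done.

Besides the shell and the picture viewer there is one more tool, called after ">>>" by a JSON object that holds its "fn" and its "kwargs", one argument or row to a line. arm_command: Moves the arm, as the interface text tells. Its arguments: {"type":"object","properties":{"deltas":{"type":"array"},"newtons":{"type":"number"}},"required":["deltas"]}

```bash
mkdir -p pics; cat > h.py <<'E'
import numpy as np, cv2
from rig import status, imaging, order
def cloud(name):
    im,d=imaging.camera(name); p=imaging.camera_params(name)
    K=np.array(p["intrinsics"]); T=np.linalg.inv(np.array(p["camera_from_world"]))
    v,u=np.mgrid[:d.shape[0],:d.shape[1]]
    X=np.stack([(u-K[0,2])/K[0,0]*d,-(v-K[1,2])/K[1,1]*d,-d,np.ones_like(d)],-1)@T.T
    X[d==0]=np.nan
    return im,d,X[...,:3]
E
python3 - <<'E'
from h import *
for n in("top","scene"):
    im,d,X=cloud(n); cv2.imwrite(f"pics/{n}0.png",im[...,::-1]); np.savez(f"{n}0.npz",im=im,X=X)
    print(n,np.nanmin(X,(0,1)),np.nanmax(X,(0,1)),imaging.camera_params(n))
o=status.get_obs(); print(o)
E
```

```text
top [ 0.10612751 -1.09631797 -0.77619915] [1.40919359 1.15676606 0.06745427] {'intrinsics': array([[537.73296736,   0.        , 270.09635355],
       [  0.        , 537.73296736, 206.49622459],
       [  0.        ,   0.        ,   1.        ]]), 'camera_from_world': array([[ 0.02214363, -0.99951391, -0.02194566,  0.00605647],
       [ 0.98780316,  0.01848961,  0.1546061 , -0.60572638],
       [-0.15412518, -0.02510154,  0.98773242, -1.20437691],
       [ 0.        ,  0.        ,  0.        ,  1.        ]])}
scene [-1.37923368 -0.67529299 -0.7726798 ] [1.40306773 2.33674788 0.34966405] {'intrinsics': array([[488.72107856,   0.        , 277.17556137],
       [  0.        , 488.72107856, 209.12775565],
       [  0.        ,   0.        ,   1.        ]]), 'camera_from_world': array([[ 0.83949427,  0.54314067,  0.01573489, -0.52143794],
       [-0.45949033,  0.6941495 ,  0.55409847,  0.27301346],
       [ 0.29003105, -0.47239252,  0.83230241, -1.36679736],
       [ 0.        ,  0.        ,  0.        ,  1.        ]])}
{'time': 0.1, 'q': array([ 1.08650927e+00,  5.28361142e-01,  1.43378716e+00, -5.20953752e-06,
        1.18139509e+00, -1.78503278e-01]), 'joint_velocities': array([ 0.00065083, -0.00248322, -0.00333392, -0.00105069, -0.00154684,
        0.00221901]), 'joint_torque': array([-2.30919604e-04, -4.40984988e+01, -1.77149767e+01,  6.34672749e-02,
        5.33650769e-02, -4.56488181e-05]), 'position': array([0.18781121, 0.59541702, 0.22167277]), 'tool_rot': array([ 1.52295870e-01,  9.88334466e-01, -9.23079305e-04, -3.15069845e-04]), 'ft_force': array([-0.39583382, -0.08615121, -0.40117467]), 'moment': array([ 0.04336501,  0.01510347, -0.025004  ]), 'grip_force': 0.0, 'grip_width': 0.08724409820425165}
```

View pics/top0.png

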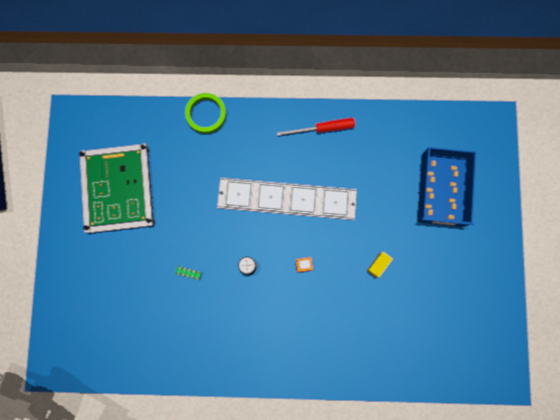

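View pics/scene0.png

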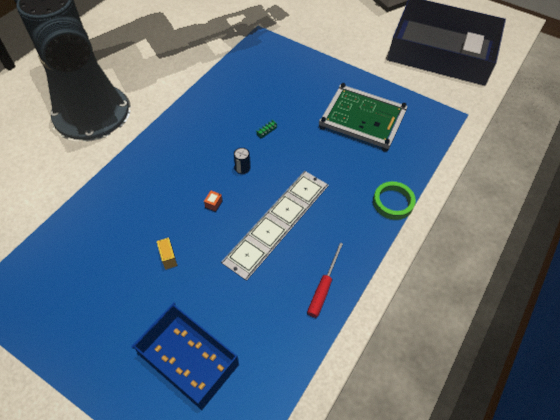

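The board is at top-image (115,188), i.e. +y, so terminal strip→plate_4 (238,195), relay→plate_3, film→plate_2, electrolytic→plate_1 (336,203). The parts are at (189,273), (305,265), (380,265) and (247,266).

```bash
cat >> h.py <<'E'
def ray_at(name,uv,z):
    p=imaging.camera_params(name);K=np.array(p["intrinsics"]);T=np.linalg.inv(np.array(p["camera_from_world"]))
    uv=np.atleast_2d(np.array(uv,float))
    r=np.c_[(uv[:,0]-K[0,2])/K[0,0],-(uv[:,1]-K[1,2])/K[1,1],-np.ones(len(uv))]@T[:3,:3].T
    o=T[:3,3]; return (o+r*((z-o[2])/r[:,2])[:,None])[:,:2]
H=dict(strip=.018,relay=.029,film=.042,elec=.058)
def measure(name,seeds,im,X,base=.002):
    # points of each part's upper half near a seed pixel
    for k,(u,v) in seeds.items():
        w=22; S=X[v-w:v+w,u-w:u+w].reshape(-1,3); h=H[k]+base
        m=np.abs(S[:,2]-h)<min(.007,H[k]/3)
        P=S[m]; 
        if len(P)<5: print(k,"few",len(P), np.nanmax(S[:,2])); continue
        r=cv2.minAreaRect(P[:,:2].astype(np.float32)*1000)
        print(name,k,len(P),"z %.4f"%np.median(P[:,2]),"mean",P[:,:2].mean(0).round(4),"rect",np.round(r[0],1),np.round(r[1],1),round(r[2],1))
E
python3 - <<'E'
from h import *
D={n:np.load(n+"0.npz") for n in("top","scene")}
measure("top",dict(strip=(189,273),relay=(305,265),film=(380,265),elec=(247,266)),**{k:D["top"][k] for k in("im","X")})
measure("scene",dict(strip=(267,129),relay=(213,201),film=(166,252),elec=(242,160)),**{k:D["scene"][k] for k in("im","X")})
for n,bb in(("top",(215,175,360,222)),("scene",(220,170,330,280))):
    im,X=D[n]["im"],D[n]["X"];u0,v0,u1,v1=bb
    hsv=cv2.cvtColor(im,cv2.COLOR_RGB2HSV)
    m=np.zeros(im.shape[:2],np.uint8); m[v0:v1,u0:u1]=((hsv[...,1]<70)&(hsv[...,2]>90))[v0:v1,u0:u1]
    c=max(cv2.findContours(m,0,1)[0],key=cv2.contourArea)[:,0]
    r=cv2.minAreaRect((ray_at(n,c,.006)*1000).astype(np.float32)); print(n,"rail",r,"z",np.nanmedian(X[m>0][:,2]))
    big=cv2.resize(im[v0:v1,u0:u1],None,fx=5,fy=5,interpolation=cv2.INTER_CUBIC); cv2.imwrite(f"pics/{n}_rail.png",big[...,::-1])
im=D["top"]["im"][235:300,160:410]; cv2.imwrite("pics/parts.png",cv2.resize(im,None,fx=3.2,fy=3.2,interpolation=cv2.INTER_CUBIC)[...,::-1])
E
```

```text
top strip 135 z 0.0167 mean [0.4499 0.2079] rect [449.9 208.9] [58.9 19.3] 76.2
top relay 201 z 0.0302 mean [ 0.4745 -0.0635] rect [474.8 -63.3] [30.  35.9] 8.4
top film 297 z 0.0431 mean [ 0.4777 -0.2376] rect [ 477.8 -237.8] [27.9 54.6] 54.0
top elec 238 z 0.0594 mean [0.4685 0.0677] rect [468.4  67.6] [36.4 36.7] 1.0
scene strip 106 z 0.0171 mean [0.4526 0.2088] rect [451.9 208.8] [60.4 21.4] 74.8
scene relay 184 z 0.0306 mean [ 0.4784 -0.0654] rect [477.1 -64.5] [31.7 38.3] 10.7
scene film 290 z 0.0442 mean [ 0.4821 -0.2393] rect [ 480.6 -238.3] [27.8 56.2] 53.1
scene elec 182 z 0.0603 mean [0.4717 0.066 ] rect [471.   67.4] [37.3 42.7] 34.9
top rail ((632.477783203125, -19.43206787109375), (331.8116760253906, 75.37775421142578), 86.1589584350586) z 0.007748411615054573
scene rail ((634.2689819335938, -19.6414794921875), (330.8456115722656, 74.71094512939453), 86.1762466430664) z 0.009193672354031124
```

View pics/top_rail.png

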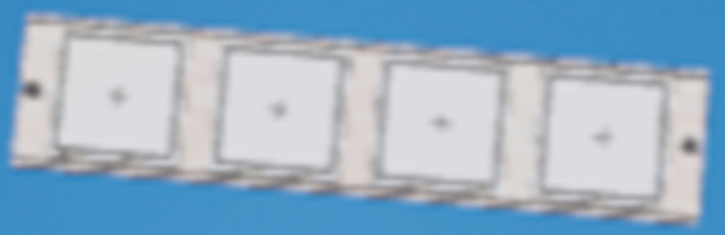

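View pics/parts.png

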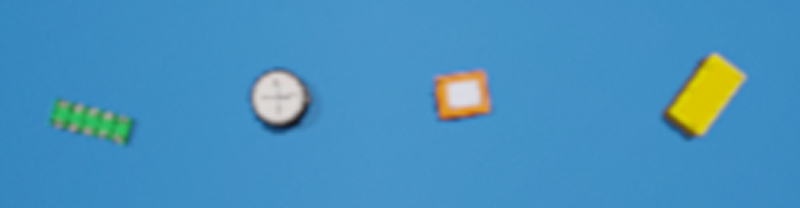

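```bash
cat > go.py <<'E'
import sys; from h import *
from scipy.spatial.transform import Rotation as R
# go.py x y z phi_deg : remaining turn about tool z, then shift in tool axes after that turn
x,y,z,phi=map(float,sys.argv[1:5]); o=status.get_obs()
M=R.from_quat(o["tool_rot"]).as_matrix(); cur=np.degrees(np.arctan2(M[1,1],M[0,1]))
t=(cur-phi+90)%180-90; f=np.radians(cur-t); ty=np.array([np.cos(f),np.sin(f)]); tx=np.array([-ty[1],ty[0]])
d=np.array([x,y])-o["position"][:2]
print("t %.2f pos"%o["time"],o["position"].round(4),"phi %.1f tilt %.3f"%(cur,np.arccos(-M[2,2])),"q6 %.2f"%o["q"][5],"w %.4f gf %.1f"%(o["grip_width"],o["grip_force"]))
print("turn %.3f  tx %.4f ty %.4f tz %.4f"%(np.radians(t),d@tx,d@ty,o["position"][2]-z))
E
echo
```

>>> {"fn": "arm_command", "kwargs": {
  "deltas": [1, 0, 0, 0.01, 0.1687, 1, 0, 0, 0.01, 0.1687, 1, 0, 0, 0.01, 0.1687, 1, 0, 0, 0.01, 0.1687, 1, 0, 0, 0.01, 0.1687, 1, 0, 0, 0.01, 0.1687, 1, 0, 0, 0.01, 0.1687, 1, 0, 0, 0.01, 0.1687, 1, 0, 0, 0.01, 0.1687, 1, -0.031, 0.035, 0, 0, 1, -0.031, 0.035, 0, 0, 1, 0, 0, 0, 0],
  "newtons": 15
}}

```text
time: 1.6
position: [0.2412, 0.5156, 0.132]
tool_rot: [0.792, 0.611, -0.001, 0.001]
ft_force: [0.5, 0.6, 0.2]
grip_width: 0.087
grip_force: 0.0
```

```bash
python3 go.py .451 .209 .006 -14.5
```

```text
t 1.60 pos [0.2412 0.5156 0.132 ] phi -14.7 tilt 0.003 q6 1.19 w 0.0870 gf 0.0
turn -0.004  tx -0.2444 ty 0.2799 tz 0.1260
```

>>> {"fn": "arm_command", "kwargs": {
  "deltas": [1, -0.03, 0.035, 0, 0, 1, -0.03, 0.035, 0, 0, 1, -0.03, 0.035, 0, 0, 1, -0.03, 0.035, 0.005, 0, 1, -0.03, 0.035, 0.005, 0, 1, -0.03, 0.035, 0.01, 0, 1, -0.03, 0.035, 0.01, 0, 1, -0.0344, 0.035, 0.01, 0, 1, 0, 0, 0.02, 0, 1, 0, 0, 0, 0]
}}

```text
time: 2.85
position: [0.4496, 0.2115, 0.0714]
tool_rot: [0.791, 0.612, -0.001, -0.001]
ft_force: [-0.2, 0.8, 0.6]
grip_width: 0.0868
grip_force: 0.0
```

```bash
python3 go.py .451 .209 .006 -14.5
```

```text
t 2.85 pos [0.4496 0.2115 0.0714] phi -14.6 tilt 0.003 q6 0.47 w 0.0868 gf 0.0
turn -0.001  tx -0.0021 ty 0.0019 tz 0.0654
```

>>> {"fn": "arm_command", "kwargs": {
  "deltas": [1, -0.002, 0.0015, 0.02, 0, 1, 0, 0, 0.02, 0, 1, 0, 0, 0.015, 0, 1, 0, 0, 0.009, 0, 1, 0, 0, 0, 0, -1, 0, 0, 0, 0, -1, 0, 0, 0, 0, -1, 0, 0, 0, 0, -1, 0, 0, 0, 0, -1, 0, 0, 0, 0]
}}

```text
time: 4.1
position: [0.4512, 0.2093, 0.0086]
tool_rot: [0.791, 0.612, 0.0, 0.0]
ft_force: [0.0, 0.9, -0.7]
grip_width: 0.045
grip_force: 0.0
```

```bash
python3 go.py .6412 .0972 .07 -3.8
```

```text
t 4.10 pos [0.4512 0.2093 0.0086] phi -14.5 tilt 0.000 q6 0.46 w 0.0450 gf 0.0
turn -0.187  tx -0.0993 ty 0.1970 tz -0.0614
```

>>> {"fn": "arm_command", "kwargs": {
  "deltas": [-1, 0, 0, 0.003, 0, -1, 0, 0, 0, 0, -1, 0, 0, 0, 0, -1, 0, 0, 0, 0, -1, 0, 0, 0, 0, -1, 0, 0, -0.02, 0, -1, 0, 0, -0.02, 0, -1, 0, 0, 0, 0]
}}

```text
time: 5.1
position: [0.4521, 0.2096, 0.0466]
tool_rot: [0.791, 0.612, 0.001, 0.001]
ft_force: [-0.3, 0.1, -0.4]
grip_width: 0.0199
grip_force: 15.0
```

```bash
python3 go.py .6412 .0972 .07 -3.8
```

```text
t 5.10 pos [0.4521 0.2096 0.0466] phi -14.5 tilt 0.003 q6 0.46 w 0.0199 gf 15.0
turn -0.187  tx -0.0996 ty 0.1961 tz -0.0234
```

>>> {"fn": "arm_command", "kwargs": {
  "deltas": [-1, 0, 0, -0.01, -0.0935, -1, 0, 0, 0, -0.0935, -1, -0.02, 0.039, 0, 0, -1, -0.02, 0.039, 0, 0, -1, -0.02, 0.039, 0, 0, -1, -0.02, 0.039, 0, 0, -1, -0.0196, 0.04, 0, 0, -1, 0, 0, 0.015, 0, -1, 0, 0, 0, 0]
}}

```text
time: 6.22
position: [0.637, 0.097, 0.0378]
tool_rot: [0.73, 0.683, -0.002, -0.002]
ft_force: [-0.2, 0.0, -0.3]
grip_width: 0.0197
grip_force: 15.0
```

```bash
python3 go.py .6412 .0972 .0145 -3.8
```

```text
t 6.22 pos [0.637  0.097  0.0378] phi -3.8 tilt 0.007 q6 0.04 w 0.0197 gf 15.0
turn -0.000  tx 0.0004 ty 0.0042 tz 0.0233
```

>>> {"fn": "arm_command", "kwargs": {
  "deltas": [-1, 0, 0.002, 0.012, 0, -1, 0, 0, 0.006, 0, -1, 0, 0, 0, 0, -1, 0, 0, 0, 0, -1, 0, 0, 0, 0]
}}

```text
time: 6.85
position: [0.6424, 0.0969, 0.023]
tool_rot: [0.73, 0.683, 0.0, 0.0]
ft_force: [-0.4, 0.6, 0.1]
grip_width: 0.0196
grip_force: 15.0
```

```bash
python3 go.py .6412 .0972 .0145 -3.8
```

```text
t 6.85 pos [0.6424 0.0969 0.023 ] phi -3.8 tilt 0.001 q6 0.04 w 0.0196 gf 15.0
turn 0.000  tx 0.0002 ty -0.0012 tz 0.0085
```

>>> {"fn": "arm_command", "kwargs": {
  "deltas": [-1, 0, -0.001, 0.005, 0, -1, 0, 0, 0.0025, 0, -1, 0, 0, 0, 0, -1, 0, 0, 0, 0]
}}

```text
time: 7.35
position: [0.6411, 0.0969, 0.015]
tool_rot: [0.73, 0.683, -0.0, -0.0]
ft_force: [0.2, -0.1, -0.4]
grip_width: 0.0197
grip_force: 15.0
```

>>> {"fn": "arm_command", "kwargs": {
  "deltas": [-1, 0, 0, 0.001, 0, -1, 0, 0, 0.001, 0, -1, 0, 0, 0, 0]
}}

```text
time: 7.72
position: [0.6412, 0.0969, 0.0134]
tool_rot: [0.73, 0.683, 0.0, 0.0]
ft_force: [-0.1, -0.0, 1.8]
grip_width: 0.0197
grip_force: 15.0
```

>>> {"fn": "arm_command", "kwargs": {
  "deltas": [0.2, 0, 0, 0, 0, 0.2, 0, 0, 0, 0, 0.2, 0, 0, 0, 0, 0.2, 0, 0, 0, 0, 1, 0, 0, -0.02, 0, 1, 0, 0, -0.03, 0, 1, 0, 0, -0.03, 0, 1, 0, 0, 0, 0]
}}

```text
time: 8.72
position: [0.6437, 0.097, 0.0972]
tool_rot: [0.73, 0.683, 0.003, 0.003]
ft_force: [-0.3, 0.2, 0.2]
grip_width: 0.0829
grip_force: 0.0
```

```bash
python3 go.py .476 -.064 .008 9.5
```

```text
t 8.72 pos [0.6437 0.097  0.0972] phi -3.8 tilt 0.008 q6 0.04 w 0.0829 gf 0.0
turn -0.232  tx -0.1311 ty -0.1920 tz 0.0892
```

>>> {"fn": "arm_command", "kwargs": {
  "deltas": [1, 0, 0, 0, -0.116, 1, 0, 0, 0, -0.116, 1, -0.026, -0.038, 0, 0, 1, -0.026, -0.038, 0, 0, 1, -0.026, -0.038, 0, 0, 1, -0.027, -0.038, 0, 0, 1, -0.027, -0.038, 0.02, 0, 1, 0, 0, 0.02, 0, 1, 0, 0, 0, 0, 1, 0, 0, 0, 0]
}}

```text
time: 9.98
position: [0.476, -0.0645, 0.0533]
tool_rot: [0.646, 0.763, 0.0, 0.0]
ft_force: [-0.1, -0.6, -0.7]
grip_width: 0.087
grip_force: 0.0
```

```bash
python3 go.py .476 -.064 .008 9.5
```

```text
t 9.97 pos [ 0.476  -0.0645  0.0533] phi 9.5 tilt 0.001 q6 -0.53 w 0.0870 gf 0.0
turn 0.000  tx 0.0005 ty 0.0001 tz 0.0453
```

>>> {"fn": "arm_command", "kwargs": {
  "deltas": [1, 0, 0, 0.02, 0, 1, 0, 0, 0.015, 0, 1, 0, 0, 0.01, 0, -1, 0, 0, 0, 0, -1, 0, 0, 0, 0, -1, 0, 0, 0, 0, -1, 0, 0, 0, 0, -1, 0, 0, 0, 0, -1, 0, 0, 0, 0, -1, 0, 0, 0, 0, -1, 0, 0, 0, 0, -1, 0, 0, 0, 0]
}}

```text
time: 11.48
position: [0.4755, -0.0646, 0.0081]
tool_rot: [0.646, 0.763, 0.0, 0.0]
ft_force: [-0.5, 0.5, 1.6]
grip_width: 0.0298
grip_force: 15.0
```

```bash
python3 go.py .636 .0195 .07 -3.8
```

```text
t 11.47 pos [ 0.4755 -0.0646  0.0081] phi 9.5 tilt 0.000 q6 -0.53 w 0.0298 gf 15.0
turn 0.232  tx 0.0946 ty 0.1546 tz -0.0619
```

>>> {"fn": "arm_command", "kwargs": {
  "deltas": [-1, 0, 0, -0.02, 0, -1, 0, 0, -0.025, 0, -1, 0, 0, 0, 0.116, -1, 0, 0, 0, 0.116, -1, 0.024, 0.038, 0, 0, -1, 0.024, 0.038, 0, 0, -1, 0.0236, 0.039, 0, 0, -1, 0.023, 0.0396, 0, 0, -1, 0, 0, 0.015, 0, -1, 0, 0, 0.01, 0, -1, 0, 0, 0, 0, -1, 0, 0, 0, 0]
}}

```text
time: 12.98
position: [0.6351, 0.019, 0.028]
tool_rot: [0.73, 0.683, -0.0, -0.0]
ft_force: [0.7, -0.7, -0.1]
grip_width: 0.03
grip_force: 15.0
```

```bash
python3 go.py .636 .0195 .017 -3.8
```

```text
t 12.97 pos [0.6351 0.019  0.028 ] phi -3.9 tilt 0.001 q6 -0.08 w 0.0300 gf 15.0
turn -0.001  tx 0.0006 ty 0.0009 tz 0.0110
```

>>> {"fn": "arm_command", "kwargs": {
  "deltas": [-1, 0.0005, 0.001, 0.008, 0, -1, 0, 0, 0.003, 0, -1, 0, 0, 0.001, 0, -1, 0, 0, 0, 0]
}}

```text
time: 13.48
position: [0.6371, 0.0199, 0.0161]
tool_rot: [0.73, 0.683, 0.0, 0.0]
ft_force: [-0.4, -0.5, 0.5]
grip_width: 0.0302
grip_force: 15.0
```

>>> {"fn": "arm_command", "kwargs": {
  "deltas": [-1, 0, 0, 0.0007, 0, 0.3, 0, 0, 0, 0, 0.3, 0, 0, 0, 0, 0.3, 0, 0, 0, 0, 0.3, 0, 0, 0, 0, 1, 0, 0, -0.02, 0, 1, 0, 0, -0.03, 0, 1, 0, 0, -0.04, 0, 1, 0, 0, 0, -0.167, 1, 0, 0, 0, -0.167, 1, 0, 0, 0, -0.167, 1, 0, 0, 0, -0.167]
}}

```text
time: 14.98
position: [0.6374, 0.02, 0.107]
tool_rot: [0.463, 0.886, 0.0, 0.001]
ft_force: [0.6, 0.5, 0.3]
grip_width: 0.0872
grip_force: 0.0
```

```bash
python3 go.py .479 -.238 .012 53.5
```

```text
t 14.97 pos [0.6374 0.02   0.107 ] phi 34.8 tilt 0.002 q6 -0.75 w 0.0872 gf 0.0
turn -0.326  tx -0.0261 ty -0.3016 tz 0.0950
```

>>> {"fn": "arm_command", "kwargs": {
  "deltas": [1, 0, 0, 0, -0.165, 1, 0, 0, 0, -0.165, 1, -0.004, -0.05, 0, 0, 1, -0.004, -0.05, 0, 0, 1, -0.004, -0.05, 0, 0, 1, -0.004, -0.05, 0, 0, 1, -0.005, -0.05, 0, 0, 1, -0.005, -0.05, 0.01, 0, 1, 0, 0, 0.02, 0, 1, 0, 0, 0, 0, 1, 0, 0, 0, 0]
}}

```text
time: 16.35
position: [0.4796, -0.2363, 0.0764]
tool_rot: [0.314, 0.949, -0.0, 0.001]
ft_force: [-0.2, 0.7, -0.3]
grip_width: 0.0871
grip_force: 0.0
```

```bash
python3 go.py .479 -.238 .012 53.5
```

```text
t 16.35 pos [ 0.4796 -0.2363  0.0764] phi 53.4 tilt 0.001 q6 -1.60 w 0.0871 gf 0.0
turn -0.001  tx -0.0005 ty -0.0018 tz 0.0644
```

>>> {"fn": "arm_command", "kwargs": {
  "deltas": [1, -0.0005, -0.0015, 0.025, 0, 1, 0, 0, 0.025, 0, 1, 0, 0, 0.0144, 0, -1, 0, 0, 0, 0, -1, 0, 0, 0, 0, -1, 0, 0, 0, 0, -1, 0, 0, 0, 0, -1, 0, 0, 0, 0, -1, 0, 0, 0, 0, -1, 0, 0, 0, 0, -1, 0, 0, 0, 0, -1, 0, 0, 0, 0]
}}

```text
time: 17.85
position: [0.4785, -0.2379, 0.011]
tool_rot: [0.314, 0.949, 0.0, 0.0]
ft_force: [-0.2, 0.3, 0.6]
grip_width: 0.028
grip_force: 15.0
```

```bash
python3 go.py .631 -.0585 .07 -3.8
```

```text
t 17.85 pos [ 0.4785 -0.2379  0.011 ] phi 53.4 tilt 0.000 q6 -1.60 w 0.0280 gf 15.0
turn 0.998  tx 0.1891 ty 0.1403 tz -0.0590
```

>>> {"fn": "arm_command", "kwargs": {
  "deltas": [-1, 0, 0, -0.025, 0, -1, 0, 0, -0.03, 0, -1, 0, 0, 0, 0.1663, -1, 0, 0, 0, 0.1663, -1, 0, 0, 0, 0.1663, -1, 0, 0, 0, 0.1663, -1, 0, 0, 0, 0.1663, -1, 0, 0, 0, 0.1663, -1, 0.038, 0.028, 0, 0, -1, 0.038, 0.028, 0, 0, -1, 0.038, 0.028, 0, 0, -1, 0.038, 0.028, 0, 0]
}}

```text
time: 19.35
position: [0.6008, -0.0923, 0.0656]
tool_rot: [0.73, 0.683, -0.0, -0.0]
ft_force: [0.9, -0.7, -1.2]
grip_width: 0.0281
grip_force: 15.0
```

>>> {"fn": "arm_command", "kwargs": {
  "deltas": [-1, 0.037, 0.028, 0, 0, -1, 0, 0, 0.015, 0, -1, 0, 0, 0.02, 0, -1, 0, 0, 0, 0, -1, 0, 0, 0, 0]
}}

```text
time: 19.98
position: [0.6298, -0.0594, 0.0305]
tool_rot: [0.731, 0.683, -0.0, -0.001]
ft_force: [0.9, 0.4, -0.4]
grip_width: 0.028
grip_force: 15.0
```

```bash
python3 go.py .631 -.0585 .019 -3.8
```

```text
t 19.98 pos [ 0.6298 -0.0594  0.0305] phi -3.9 tilt 0.001 q6 -0.20 w 0.0280 gf 15.0
turn -0.001  tx 0.0010 ty 0.0011 tz 0.0115
```

>>> {"fn": "arm_command", "kwargs": {
  "deltas": [-1, 0.001, 0.001, 0.008, 0, -1, 0, 0, 0.003, 0, -1, 0, 0, 0.001, 0, -1, 0, 0, 0, 0]
}}

```text
time: 20.48
position: [0.6318, -0.0576, 0.0191]
tool_rot: [0.73, 0.683, 0.0, 0.0]
ft_force: [0.1, 0.2, -0.6]
grip_width: 0.028
grip_force: 15.0
```

>>> {"fn": "arm_command", "kwargs": {
  "deltas": [-1, 0, 0, 0.001, 0, -1, 0, 0, 0, 0, 0.3, 0, 0, 0, 0, 0.3, 0, 0, 0, 0, 0.3, 0, 0, 0, 0, 0.3, 0, 0, 0, 0, 1, 0, 0, -0.02, 0, 1, 0, 0, -0.03, 0, 1, 0, 0, -0.04, 0, 1, 0, 0, 0, 0]
}}

```text
time: 21.72
position: [0.6348, -0.0583, 0.113]
tool_rot: [0.73, 0.683, 0.003, 0.004]
ft_force: [0.6, -0.0, -0.3]
grip_width: 0.0848
grip_force: 0.0
```

```bash
python3 go.py .470 .0675 .02 -3.8
```

```text
t 21.73 pos [ 0.6348 -0.0583  0.113 ] phi -3.8 tilt 0.010 q6 -0.20 w 0.0848 gf 0.0
turn 0.000  tx 0.1146 ty -0.1728 tz 0.0930
```

>>> {"fn": "arm_command", "kwargs": {
  "deltas": [1, 0.028, -0.043, 0, 0, 1, 0.028, -0.043, 0, 0, 1, 0.029, -0.043, 0, 0, 1, 0.029, -0.041, 0, 0, 1, 0, 0, 0.02, 0, 1, 0, 0, 0, 0, 1, 0, 0, 0, 0]
}}

```text
time: 22.6
position: [0.4705, 0.0671, 0.0883]
tool_rot: [0.73, 0.683, 0.0, 0.0]
ft_force: [0.2, -0.8, 0.7]
grip_width: 0.087
grip_force: 0.0
```

```bash
python3 go.py .470 .0675 .02 -3.8
python3 - <<'E'
from h import *
im,d,X=cloud("top"); cv2.imwrite("pics/top1.png",cv2.resize(im[160:300,180:400],None,fx=3,fy=3)[...,::-1])
E
```

```text
t 22.60 pos [0.4705 0.0671 0.0883] phi -3.8 tilt 0.001 q6 -0.03 w 0.0870 gf 0.0
turn -0.000  tx 0.0004 ty -0.0005 tz 0.0683
```

View pics/top1.png

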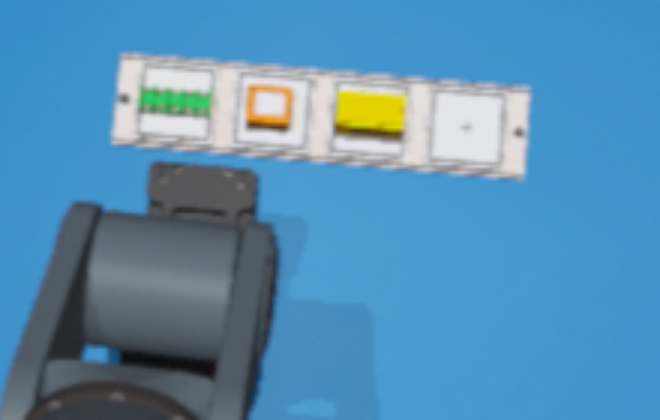

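The three placed parts stand centred on their plates (crop (176,102), (270,107), (370,113)) and plate_1 (467,127) is free. Next is the electrolytic.

>>> {"fn": "arm_command", "kwargs": {
  "deltas": [1, 0, 0, 0.025, 0, 1, 0, 0, 0.025, 0, 1, 0, 0, 0.018, 0, 1, 0, 0, 0, 0, -1, 0, 0, 0, 0, -1, 0, 0, 0, 0, -1, 0, 0, 0, 0, -1, 0, 0, 0, 0, -1, 0, 0, 0, 0, -1, 0, 0, 0, 0, -1, 0, 0, 0, 0, -1, 0, 0, 0, 0]
}}

```text
time: 24.15
position: [0.4696, 0.0675, 0.02]
tool_rot: [0.73, 0.683, 0.0, 0.0]
ft_force: [-0.0, -0.3, 1.2]
grip_width: 0.0386
grip_force: 15.0
```

```bash
python3 go.py .626 -.1362 .1 -3.8
```

```text
t 24.15 pos [0.4696 0.0675 0.02  ] phi -3.8 tilt 0.000 q6 -0.03 w 0.0386 gf 15.0
turn 0.000  tx -0.1928 ty 0.1696 tz -0.0800
```

>>> {"fn": "arm_command", "kwargs": {
  "deltas": [-1, 0, 0, -0.02, 0, -1, 0, 0, -0.03, 0, -1, 0, 0, -0.02, 0, -1, -0.038, 0.033, 0, 0, -1, -0.038, 0.034, 0, 0, -1, -0.039, 0.034, 0, 0, -1, -0.039, 0.034, 0, 0, -1, -0.0388, 0.0346, 0, 0, -1, 0, 0, 0.02, 0, -1, 0, 0, 0.02, 0, -1, 0, 0, 0, 0, -1, 0, 0, 0, 0],
  "newtons": 20
}}

```text
time: 25.65
position: [0.6258, -0.1354, 0.0499]
tool_rot: [0.73, 0.684, -0.0, -0.0]
ft_force: [0.6, 0.2, -0.2]
grip_width: 0.0388
grip_force: 20.0
```

```bash
python3 go.py .626 -.1362 .029 -3.8
python3 - <<'E'
from h import *
im,d,X=cloud("scene"); cv2.imwrite("pics/sc1.png",cv2.resize(im[120:290,180:360],None,fx=3,fy=3)[...,::-1])
E
```

```text
t 25.65 pos [ 0.6258 -0.1354  0.0499] phi -3.7 tilt 0.001 q6 -0.32 w 0.0388 gf 20.0
turn 0.001  tx -0.0008 ty 0.0003 tz 0.0209
```

View pics/sc1.png

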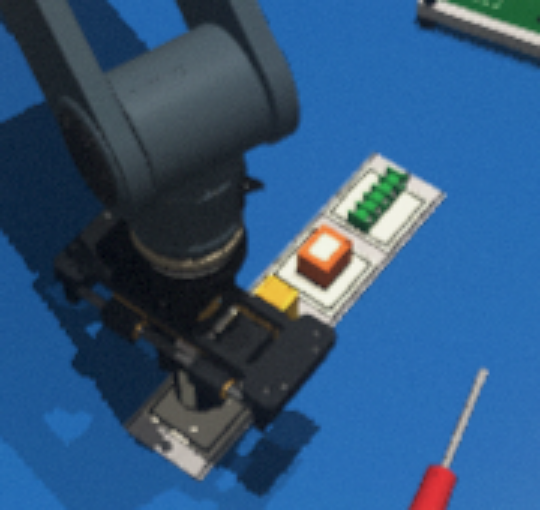

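The can hangs over plate_1 (crop (195,385)); the film capacitor, relay and strip stand, and the screwdriver is clear. Now I lower it.

>>> {"fn": "arm_command", "kwargs": {
  "deltas": [-1, -0.001, 0, 0.012, 0, -1, 0, 0, 0.007, 0, -1, 0, 0, 0.002, 0, -1, 0, 0, 0, 0, -1, 0, 0, 0.001, 0, -1, 0, 0, 0, 0]
}}

```text
time: 26.45
position: [0.6262, -0.1373, 0.0281]
tool_rot: [0.73, 0.683, 0.0, 0.0]
ft_force: [-0.0, -0.3, -1.2]
grip_width: 0.0388
grip_force: 20.0
```

>>> {"fn": "arm_command", "kwargs": {
  "deltas": [-1, 0, 0, 0.001, 0, -1, 0, 0, 0, 0]
}}

```text
time: 26.7
position: [0.6262, -0.1373, 0.0281]
tool_rot: [0.73, 0.683, 0.0, 0.0]
ft_force: [-2.4, 0.7, 5.1]
grip_width: 0.0387
grip_force: 20.0
```

Contact made; release, rise and back away.

>>> {"fn": "arm_command", "kwargs": {
  "deltas": [0.4, 0, 0, 0, 0, 0.4, 0, 0, 0, 0, 0.4, 0, 0, 0, 0, 0.4, 0, 0, 0, 0, 1, 0, 0, -0.02, 0, 1, 0, 0, -0.03, 0, 1, 0, 0, -0.04, 0, 1, 0, -0.04, -0.02, 0, 1, 0, -0.05, 0, 0, 1, 0, -0.05, 0, 0, 1, 0, -0.03, 0, 0, 1, 0, 0, 0, 0]
}}

```text
time: 28.2
position: [0.4545, -0.1254, 0.1381]
tool_rot: [0.73, 0.683, -0.0, -0.0]
ft_force: [0.7, 0.4, -0.0]
grip_width: 0.0869
grip_force: 0.0
```

```bash
python3 - <<'E'
from h import *
c=np.array([633.4,-19.5])/1000; a=np.array([.0669,.9978])
pl={k:c+a*s for k,s in zip(("strip","relay","film","elec"),(.117,.039,-.039,-.117))}
print(pl, status.get_obs()["position"])
im,d,X=cloud("top")
cv2.imwrite("pics/top2.png",cv2.resize(im[90:300,180:400],None,fx=2.8,fy=2.8)[...,::-1])
p=imaging.camera_params("top");K=p["intrinsics"];T=p["camera_from_world"]
s={}
for k,q in pl.items():
    w=T@np.array([*q,.01+H[k],1]); s[k]=(int(K[0,2]+K[0,0]*w[0]/-w[2]),int(K[1,2]-K[1,1]*w[1]/-w[2]))
measure("top",s,im,X,.010)
E
```

```text
{'strip': array([0.6412273, 0.0972426]), 'relay': array([0.6360091, 0.0194142]), 'film': array([ 0.6307909, -0.0584142]), 'elec': array([ 0.6255727, -0.1362426])} [ 0.45454495 -0.125374    0.13812456]
top strip 122 z 0.0249 mean [0.64   0.0974] rect [639.9  95.9] [58. 20.] 87.5
top relay 195 z 0.0378 mean [0.6356 0.0206] rect [636.   20.7] [36.3 30.4] 83.6
top film 282 z 0.0507 mean [ 0.63   -0.0594] rect [630.9 -59.3] [53.8 29.1] 85.8
top elec 233 z 0.0668 mean [ 0.6247 -0.1366] rect [ 624.2 -137.2] [36.8 39.3] 89.1
```

View pics/top2.png

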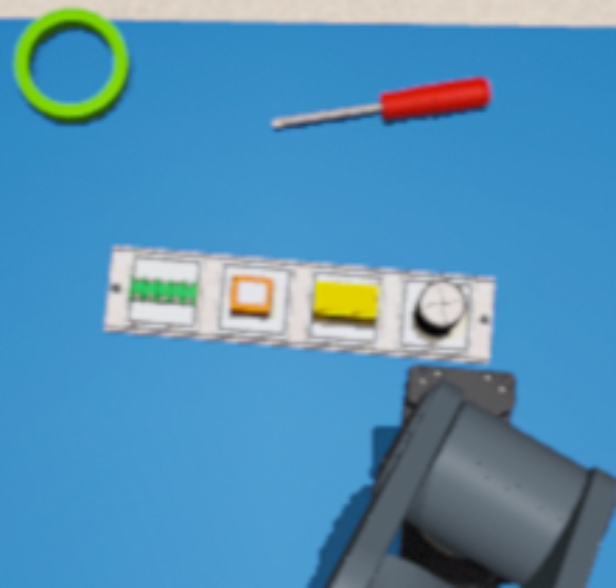

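All four stand within about 2 mm of their plate centres (crop (164,290), (251,295), (345,299), (440,308)) at the right top heights, and the screwdriver is untouched.

```bash
python3 -c "
from rig import order; print(order.hand_in())"
```

```text
the job is handed in; nothing more can be done
None
```

The job is handed in: terminal strip, relay, film capacitor and electrolytic stand on plates 4, 3, 2 and 1 (board at +y), each within about 2 mm of centre in the last picture, with the screwdriver untouched; no verdict came back.

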